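Fit the keyed tube disc on the rotator shaft

TASK

Fit the larger tube disc, the one with six clips and two keyways in its bore, on the keyed shaft of the tube rotator: turn it until its keyways line up with the shaft's two keys and slide it down until it sits flat on the shaft's flange, then let go. Leave the smaller disc, which has a plain round bore, where it is.

Things in the scene. Friction and masses are not known exactly. Their poses are not given: they have to be found in the camera images.
- keyed_disc: The larger loose aluminium disc, flat on the bench: 110 mm across, 20 thick, about 0.25 kg, six 10 mm dark clips on its rim. Through bore 32 mm square with two opposite keyways: opening 52 x 18 mm over them. Over it a grey bridge handle: bar 78 long, 12 wide, 36 to 60 mm above the underside, a leg at each end. Origin: centre of underside; z up; x along bar and keyways (half a turn is the same).
- shaft_seat (a point): Centre of the top of the 70 mm flange at the foot of the rotator's upright shaft, 66 mm above the bench; its fixed white box is 120 x 110 x 60. The shaft stands 32 mm above this: core 22 mm, two opposite keys, 44 mm over both, 10 thick; the upper 16 mm tapers to 28 x 3. z up, x along the keys (half a turn is the same). A stiff brake (0.6 N m) holds the shaft.
- plain_disc: The smaller aluminium disc, to be left alone: 80 mm across, 20 thick, 0.16 kg, four clips, plain round 22 mm bore without keyways, a like handle 66 mm long. Origin: centre of underside; z up; x along its bar.

How it is judged (in metres and radians):
At the end, for the whole second after the job is handed in: The keyed disc sits on the shaft's flange: its underside within 6 mm of the flange's top, its centre within 12 mm of the shaft's axis, its keyways within 15 degrees of the keys, level within about 6 degrees, at rest; the plain disc within 30 mm of where it was (z of keyed_disc in the frame of shaft_seat between -0.006 and 0.006 m and horizontal distance between keyed_disc and shaft_seat below 0.012 m and angle between the x axis of keyed_disc and the x axis of shaft_seat, either way round below 0.26 rad and angle between keyed_disc's own z axis and vertical below 0.1 rad and linear speed of keyed_disc below 0.02 m/s and distance of plain_disc from where it was at the start of the episode below 0.03 m); the robot touches nothing.
It fails at once if the smaller, plain disc is moved by more than 30 mm (distance of plain_disc from where it was at the start of the episode above 0.03 m).
It also fails if it takes over 35 s, if anything falls off the work surface, if the arm or the gripper's body presses on something with over 40 N, if the wrist force passes 120 N, or if a joint passes its speed limit or range.

ROBOT

A 6-joint arm with a two-finger parallel gripper is mounted at the origin on a cart in front of the work surface, level with it; the furniture and walls round the work are solid. World frame = base frame: x ahead of the robot, y to its left, z up, the work surface at z = 0. Lengths are in mm, angles in rad, forces in N, time in s.
With the tool pointing down it reaches from about 300 to 775 mm from the base axis. Payload 14.6 kg.
Tool frame: the origin (TCP) lies midway between the tips of the shut fingers; the grasp point (between the pads) lies grasp_offset behind it (grasp_offset is the distance from the TCP to the grasp point, in mm); z points along the fingers, y is the line along which they close (so a half turn about z gives the same grasp; the last joint's range is limited). The gripper opens to 94 mm and grips with 3 to 60 N. Pads are 16 mm wide; open, the fingers measure 119 mm over their backs; the gripper's body (75 mm by 177 mm) begins 78 mm behind the grasp point.
Start: joints at [1.102, 0.3, 1.521, -0, 1.321, -0.067], TCP at [215.088, 506.188, 205.446] pointing down, gripper open.
Joint ranges: [-3.03, 3.03], [-0.79, 2.21], [0.23, 2.52], [-1.04, 4.18], [0, 3.07], [-2.55, 2.55]. Speed limits (rad/s): [2.22, 2.22, 2.57, 3.14, 3.14, 3.14].

INTERFACE

Orientations are given as [roll, pitch, yaw] about the fixed x, y, z axes, in that order (R = Rz(yaw) Ry(pitch) Rx(roll)).
In Python, from cell import * gives the robot as it stands. The module is installed in compiled form; this text tells all that it offers.
- The arm moves only by the shell command python3 -m jog 'ROWS' [FORCE]. ROWS is JSON, a list of rows, each a list of 3 entries, a list of its own where there are three numbers: the finger opening in mm, from 0 to 94, then the shift along the tool's x, y, z in units of 50 mm (1.0 is 50 mm), then the turn about the tool's z in units of 180 degrees (1.0 is 180 degrees). In form: [[fingers, [dx, dy, dz], twist], ...]. A call has 1 to 20 rows; each row shifts and turns the commanded pose from where the row before left it, along the tool's axes as they then stand; what a row does not reach is not made up. A row lasts 1/10 s, in which the tool goes at most 50 mm and 8.59 degrees, less where a joint would pass 70% of its speed; a pose out of reach is approached as far as the arm can. A call with a number of a shift or a turn outside -1 to 1 is refused whole. A call with a gripper value outside its range is refused whole. The fingers move at their own pace and stop on an object; FORCE is the grip in N (left out, the last holds). Time passes only in rows, so rows that do not move let the fingers close. It gives the time, the measured TCP pose, the force, the opening and the grip force at its end, in the units of the state.
- read_state(): the state, without advancing time (a new reading comes with each control period).
- camera(name): name is "side" or "top"; returns the picture (384x512x3 uint8, red, green, blue); there is no depth.
- calibration(name): a dict with "mtx" (3x3 intrinsics, pixels), "distortion" ([k1, k2, p1, p2, k3] as OpenCV has them; the pictures are not rectified), "cam_to_world" (4x4, takes a point from camera to world coordinates). Camera axes: x right, y down, z forward; pixel columns grow to the right and rows downward; lengths in mm; the calibration is good to about 2 mm. A picture is of the moment at which its call begins. calibration takes no time and is no camera call.
- sign_off(): hands the job in; it is judged then, once.
Trained networks look in the newest picture that a camera, given by its name, has taken for a name from the list of things; names that differ only in an ending like _2 or _b are one class to them, and where a whole thing is asked for, a point or a joint stands for the part that bears it (a point fixed in the world has none). Each returns a list of dicts, best first, with "conf" (0 to 1); they miss things now and then, are a little off and sometimes report something else, mostly with a low value. They report only what shows in the picture. A call takes as long as a camera call.
- regions_of(camera, query): "pixels" (384x512 bool, what is visible of it) and "rect" ([centre column, centre row, width, height] in pixels, round what is visible of it).
The state is a dict: "clock": time; "joints": joint angles; "qd": joint speeds; "effort": joint torques, N m; "eef_pos": TCP position; "eef_rot": TCP orientation; "wrist_force": force on the tool from outside, world axes, zero at the start; "moment": the same for the moment, N m; "finger_gap": finger opening in mm; "finger_force": force on a finger pad.
Only numpy, scipy, OpenCV 4.12 (cv2) and the standard library are available. Lean on these libraries where they do the work, as an engineer would, in place of code of your own. Each camera call takes 0.05 s, during which the arm holds its last target. There are 200 camera calls.

## Working session

There is one attempt and no reset: what is moved stays moved. The work goes in short steps, Python scripts to look and compute and a shell command to move; the robot and the scene stay as the last step left them, time stands still between calls to the robot, and variables do not carry over. Pictures are saved under pics/ and viewed, at most 10 in all, crops included, and the job is handed in when it is done.

```bash
mkdir -p pics
python3 - <<'E'
from cell import *
import cv2,numpy as np
s=read_state();print({k:np.round(v,3).tolist() for k,v in s.items()})
for c in("top","side"):
    cv2.imwrite(f"pics/{c}0.png",camera(c)[:,:,::-1])
    k=calibration(c);print(c,np.round(k["mtx"],1).tolist(),k["distortion"],np.round(k["cam_to_world"],3).tolist())
    for q in("keyed_disc","plain_disc","shaft_seat"):
        for r in regions_of(c,q)[:3]:print(q,round(r["conf"],2),np.round(r["rect"],1))
E
```

```text
{'clock': 0.0, 'joints': [1.102, 0.3, 1.522, 0.0, 1.321, -0.067], 'qd': [0.001, 0.002, 0.001, -0.0, 0.001, -0.001], 'effort': [0.0, -53.18, -35.274, 0.071, 0.024, -0.0], 'eef_pos': [214.956, 505.952, 204.872], 'eef_rot': [-3.14, -0.0, 2.74], 'wrist_force': [-0.003, -0.925, -0.5], 'moment': [0.048, -0.004, -0.008], 'finger_force': 0.0, 'finger_gap': 94.003}
top [[349.8, 0.0, 257.7], [0.0, 349.8, 195.8], [0.0, 0.0, 1.0]] [-0.0253096  0.         0.         0.         0.       ] [[-0.023, -0.992, 0.124, 372.381], [-1.0, 0.025, 0.014, 254.402], [-0.017, -0.123, -0.992, 920.673], [0.0, 0.0, 0.0, 1.0]]
keyed_disc 0.72 [238.8 211.9  42.1  44.2]
plain_disc 0.73 [186.4 190.1  33.9  33.4]
shaft_seat 0.63 [335.1 182.   25.5  22.2]
side [[438.3, 0.0, 261.9], [0.0, 438.3, 189.8], [0.0, 0.0, 1.0]] [-0.09189694  0.          0.          0.          0.        ] [[-0.996, -0.067, 0.06, 431.142], [-0.087, 0.54, -0.837, 993.573], [0.023, -0.839, -0.544, 547.29], [0.0, 0.0, 0.0, 1.0]]
plain_disc 0.91 [237.6 278.6  52.1  58.8]
shaft_seat 0.72 [256.1 146.2  28.2  20.9]
```

Run:
```python
import cv2,numpy as np
a=cv2.imread("pics/top0.png")[130:270,140:400];cv2.imwrite("pics/t1.png",cv2.resize(a,None,fx=3,fy=3,interpolation=cv2.INTER_CUBIC))
```

```text
(no output)
```

View pics/t1.png

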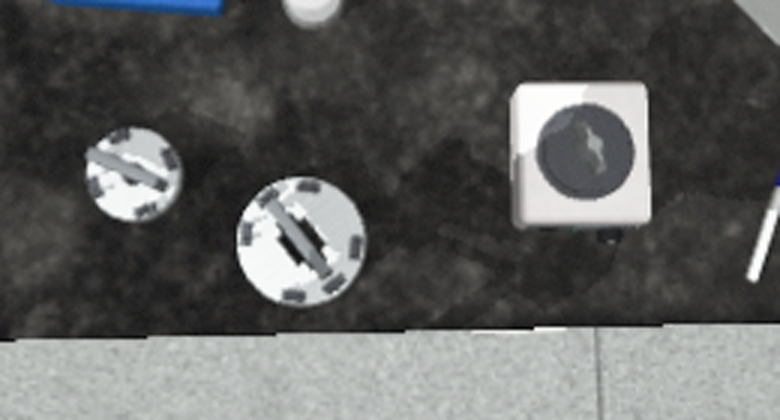

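View pics/side0.png

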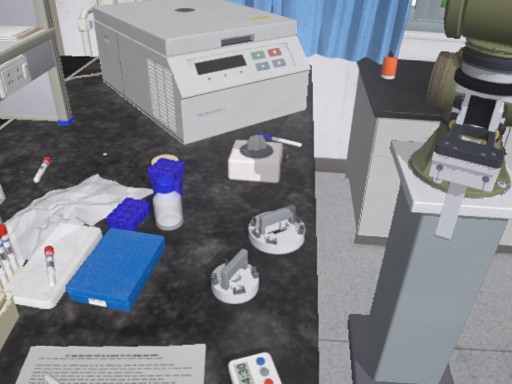

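The top crop shows the keyed disc (image ≈(240,211)) with its bar running from upper left to lower right. The plain disc is at ≈(184,188) and the shaft at ≈(337,178), with its keys near-vertical and tilted slightly. The side view shows the keyed disc at (277,230), the plain disc at (236,280) and the rotator at (257,157). Next I'll zoom in for the angles.

```bash
cat > h.py <<'E'
from cell import *
import cv2,numpy as np
def ray(c,p):
    k=calibration(c);T=np.array(k["cam_to_world"])
    u=cv2.undistortPoints(np.array([[p]],float),np.array(k["mtx"]),np.array(k["distortion"]))[0,0]
    d=T[:3,:3]@[u[0],u[1],1];return T[:3,3],d/np.linalg.norm(d)
def atz(c,p,z):
    o,d=ray(c,p);return o+d*(z-o[2])/d[2]
def tri(pt,ps):
    (o1,d1),(o2,d2)=ray("top",pt),ray("side",ps)
    A=np.array([d1,-d2]).T;s=np.linalg.lstsq(A,o2-o1,rcond=None)[0]
    a,b=o1+s[0]*d1,o2+s[1]*d2;return (a+b)/2,np.linalg.norm(a-b)
def proj(c,P):
    k=calibration(c);W=np.linalg.inv(np.array(k["cam_to_world"]))
    return cv2.projectPoints(np.array(P,float).reshape(-1,1,3),cv2.Rodrigues(W[:3,:3])[0],W[:3,3],np.array(k["mtx"]),np.array(k["distortion"]))[0][:,0]
E
python3 - <<'E'
import cv2,numpy as np
t=cv2.imread("pics/top0.png");s=cv2.imread("pics/side0.png")
f=lambda a,x,y,w,h:cv2.resize(a[y:y+h,x:x+w],(400,300),interpolation=cv2.INTER_CUBIC)
# top disc 10x? 64x48 windows -> 6.25x ; shaft 40x30 -> 10x
cv2.imwrite("pics/q.png",np.vstack([np.hstack([f(t,208,188,64,48),f(t,316,164,40,30)]),np.hstack([f(s,244,204,64,48),f(s,236,131,40,30)])]))
E
```

```text
(no output)
```

View pics/q.png

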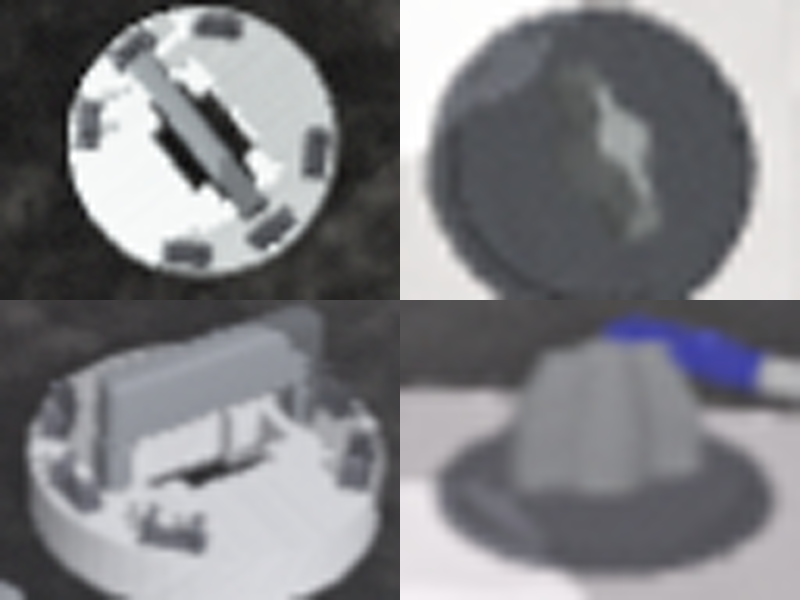

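The quad crop shows, clockwise from top left: the disc in top view with its bar from (140,55) to (258,212), the shaft in top view with a light key streak from (600,85) to (655,215), the shaft in side view, and the disc in side view. I'll triangulate and check with a wireframe overlay.

```bash
cat > m.py <<'E'
from h import *
def box(cx,cy,yaw,L,W,z):
    c,s=np.cos(yaw),np.sin(yaw)
    return [[cx+c*a-s*b,cy+s*a+c*b,z] for a,b in((L/2,W/2),(L/2,-W/2),(-L/2,-W/2),(-L/2,W/2))]
def circ(cx,cy,r,z): return [[cx+r*np.cos(t),cy+r*np.sin(t),z] for t in np.linspace(0,2*np.pi,60,endpoint=False)]
E
python3 - <<'E'
from m import *
tm=lambda x,y,x0,y0,k:(x0+(x+.5)/k-.5,y0+(y+.5)/k-.5)
T=lambda x,y:tm(x,y,208,188,6.25);TS=lambda x,y:tm(x-400,y,316,164,10)
S=lambda x,y:tm(x,y-300,244,204,6.25);SS=lambda x,y:tm(x-400,y-300,236,131,10)
print("barmid",tri(T(199,133),S(213,345)))
print("shafttop",tri(TS(626,140),SS(610,347)))
d=atz("top",T(202,140),18);print("disc z18",d)
e1,e2=atz("top",T(140,53),60),atz("top",T(259,213),60);print("bar",(e1+e2)/2,np.linalg.norm(e1-e2))
v=e1-e2;yd=np.arctan2(v[1],v[0]);print("yaw",np.degrees(yd))
f=atz("top",TS(592,159),66);print("flange",f,"top98",atz("top",TS(626,140),98))
k1,k2=atz("top",TS(600,85),90),atz("top",TS(655,215),90);w=k1-k2;ys=np.arctan2(w[1],w[0]);print("shaft yaw",np.degrees(ys),np.linalg.norm(w))
c=lambda a:a.max(0)/2+a.min(0)/2
print("side flange",tri(TS(592,159),SS(606,483)))
ims={n:cv2.imread(f"pics/{n}0.png") for n in("top","side")}
def draw(n,x,y,w,h,models):
    im=cv2.resize(ims[n][y:y+h,x:x+w],(400,300),interpolation=cv2.INTER_CUBIC);k=400/w
    for P,col in models:
        q=(proj(n,P)-[x,y]+.5)*k-.5;cv2.polylines(im,[np.round(q).astype(int)],True,col,1,cv2.LINE_AA)
    return im
dx,dy=(e1+e2)[:2]/2
D=[(circ(dx,dy,55,20),(0,0,255)),(circ(dx,dy,55,0),(0,255,255)),(box(dx,dy,yd,78,12,60),(0,255,0)),(box(dx,dy,yd,52,18,20),(255,0,0))]
fx,fy=f[:2]
F=[(circ(fx,fy,35,66),(0,0,255)),(box(fx,fy,ys,28,3,98),(0,255,0)),(box(fx,fy,ys,44,10,82),(255,0,0)),(circ(fx,fy,11,82),(0,255,255))]
cv2.imwrite("pics/o.png",np.vstack([np.hstack([draw("top",208,188,64,48,D),draw("top",316,164,40,30,F)]),np.hstack([draw("side",244,204,64,48,D),draw("side",236,131,40,30,F)])]))
E
```

```text
barmid (array([448.65850237, 312.74550299,  59.95635106]), np.float64(0.5521698220568338))
shafttop (array([513.41215982,  74.37691752, 100.31334573]), np.float64(0.15998748200413848))
disc z18 [449.14571893 314.40264623  18.        ]
bar [448.53301651 312.67052658  60.        ] 79.31998073254967
yaw 35.461212623659065
flange [514.85425155  75.47953306  66.        ] top98 [513.89125086  73.86681223  98.        ]
shaft yaw 19.846649841698152 33.988125386236725
side flange (array([514.27282397,  75.35626669,  65.30676613]), np.float64(1.3750085088623005))
```

View pics/o.png

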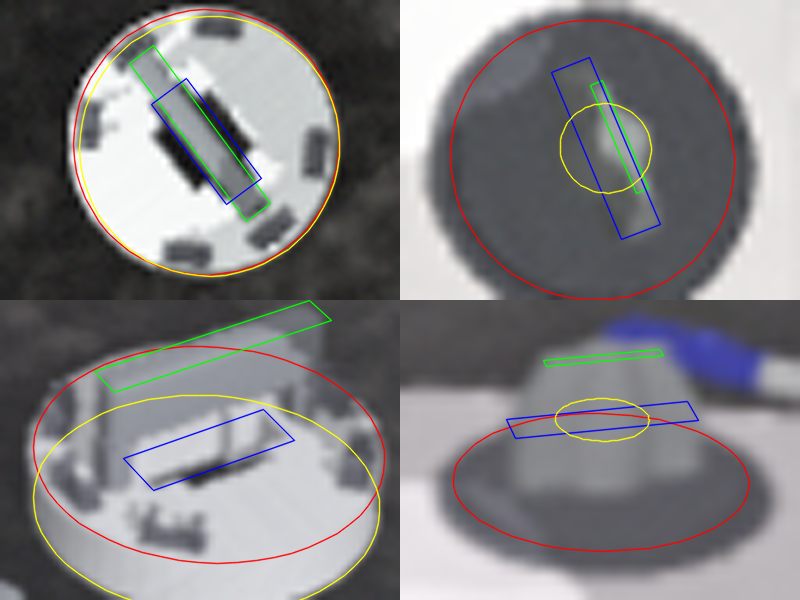

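```bash
python3 -m jog '[[40,[-0.485,-0.143,0.12],0],[40,[-0.485,-0.143,0.12],0],[40,[-0.485,-0.143,0.12],0],[40,[-0.485,-0.143,0.12],0],[40,[-0.485,-0.143,0.12],0],[40,[-0.485,-0.143,0.12],0],[40,[-0.485,-0.143,0.12],0],[40,[-0.485,-0.143,0.12],0],[40,[-0.485,-0.143,0.12],0],[40,[-0.485,-0.143,0.12],0],[40,[-0.485,-0.143,0.12],0],[40,[-0.485,-0.143,0.12],0]]'
python3 -m jog '[[40,[0,0,0],-0.0406],[40,[0,0,0],-0.0406],[40,[0,0,0],-0.0406],[40,[0,0,0],-0.0406],[40,[0,0,0],-0.0406],[40,[0,0,0],-0.0406],[40,[0,0,0],-0.0406],[40,[0,0,0],-0.0406],[40,[0,0,0],0],[40,[0,0,0],0]]'
python3 - <<'E'
import cell
print(getattr(cell,"grasp_offset",None),[n for n in dir(cell) if n[0]!='_'])
from h import *
s=read_state();p=np.array(s["eef_pos"]);y=s["eef_rot"][2];print(p,np.degrees(s["eef_rot"]),s["finger_gap"])
d=np.array([449,313.5])-p[:2];x=np.array([np.cos(y),np.sin(y)]);print("tool x,y units",d@x/50,d@[x[1],-x[0]]/50)
cv2.imwrite("pics/g.png",np.vstack([camera(c)[a:a+150,b:b+200,::-1].repeat(3,0).repeat(3,1)[:300 if 0 else 450] for c,a,b in(("side",100,180),)]))
E
```

```text
clock: 1.6
eef_pos: [450.1, 312.7, 133.2]
eef_rot: [3.142, 0.0, 2.74]
wrist_force: [0.6, 0.1, 0.5]
finger_gap: 39.9
finger_force: 0.0
clock: 2.6
eef_pos: [449.4, 313.4, 133.4]
eef_rot: [-3.142, -0.0, -2.527]
wrist_force: [0.1, -0.6, -0.4]
finger_gap: 40.1
finger_force: 0.0
18.8 ['Unreachable', 'calibration', 'camera', 'grasp_offset', 'read_state', 'regions_of', 'sign_off']
[449.35937081 313.40967848 133.43855559] [-1.79999600e+02 -1.19693143e-03 -1.44773467e+02] 40.067611036670456
tool x,y units 0.004829272995316452 0.005621411394445942
```

View pics/g.png

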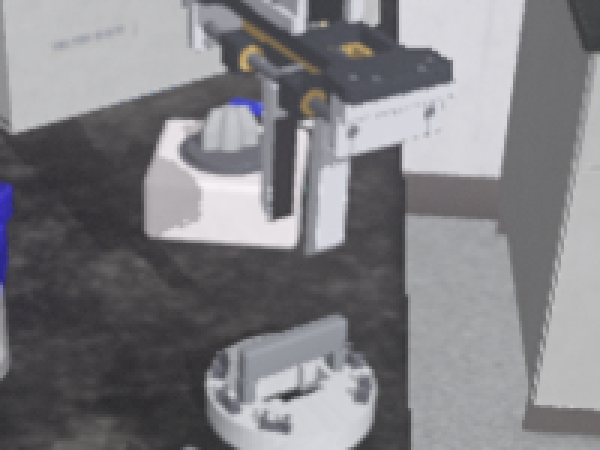

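The gripper hovers over the disc, fingers either side of the bar line. I'll descend to TCP z≈30 and grip.

```bash
python3 -m jog '[[40,[0,0,0.26],0],[40,[0,0,0.26],0],[40,[0,0,0.26],0],[40,[0,0,0.26],0],[40,[0,0,0.26],0],[40,[0,0,0.26],0],[40,[0,0,0.26],0],[40,[0,0,0.24],0],[40,[0,0,0],0],[40,[0,0,0],0]]'
python3 -m jog '[[5,[0,0,0],0],[5,[0,0,0],0],[5,[0,0,0],0],[5,[0,0,0],0],[5,[0,0,0],0],[5,[0,0,0],0],[5,[0,0,0],0],[5,[0,0,0],0]]' 40
```

```text
clock: 3.65
eef_pos: [449.4, 313.5, 30.4]
eef_rot: [3.142, -0.0, -2.523]
wrist_force: [0.3, -0.5, -0.2]
finger_gap: 40.0
finger_force: 0.0
clock: 4.45
eef_pos: [449.5, 313.5, 30.7]
eef_rot: [-3.142, 0.0, -2.523]
wrist_force: [-0.6, -0.3, 5.2]
finger_gap: 11.8
finger_force: 40.0
```

```bash
python3 -m jog '[[5,[0,0,-0.2],0],[5,[0,0,-0.2],0],[5,[0,0,-0.2],0],[5,[0,0,-0.2],0],[5,[0,0,-0.2],0],[5,[0,0,-0.2],0],[5,[0,0,-0.2],0],[5,[0,0,-0.2],0],[5,[0,0,-0.2],0],[5,[0,0,-0.2],0],[5,[0,0,-0.2],0],[5,[0,0,-0.2],0],[5,[0,0,0],0],[5,[0,0,0],0]]'
python3 - <<'E'
from m import *
im=np.mean([camera("top") for _ in range(6)],0)[:,:,::-1]
sd=np.mean([camera("side") for _ in range(3)],0)[:,:,::-1]
np.save("top_avg.npy",im);np.save("side_avg.npy",sd)
def crop(a,x,y,w,h,n,M,st):
    c=a[y:y+h,x:x+w]
    if st:c=np.clip((c-40)*2.2,0,255)
    c=cv2.resize(c.astype(np.uint8),(400,300),interpolation=cv2.INTER_CUBIC);k=400/w
    for P,col in M:
        q=(proj(n,P)-[x,y]+.5)*k-.5;cv2.polylines(c,[np.round(q).astype(int)],True,col,1,cv2.LINE_AA)
    return c
fx,fy,ys=514.3,75,np.radians(21)
F=[(circ(fx,fy,35,66),(0,0,255)),(box(fx,fy,ys,28,3,98),(0,255,0)),(box(fx,fy,ys,44,10,82),(255,0,0)),(box(fx,fy,ys,44,10,66),(255,255,0))]
s=read_state();p=s["eef_pos"];y=s["eef_rot"][2];z=p[2]-30.4;print(p)
D=[(circ(p[0],p[1],55,z+20),(0,0,255)),(circ(p[0],p[1],55,z),(0,255,255))]
cv2.imwrite("pics/c.png",np.vstack([np.hstack([crop(im,316,164,40,30,"top",[],1),crop(im,316,164,40,30,"top",F,1)]),np.hstack([crop(sd,236,131,40,30,"side",F,0),crop(sd,224,150,96,72,"side",D,0)])]))
E
```

```text
clock: 5.85
eef_pos: [449.3, 313.4, 150.4]
eef_rot: [-3.142, 0.0, -2.523]
wrist_force: [-0.5, 0.6, -3.3]
finger_gap: 11.6
finger_force: 40.0
[449.29786195 313.40984176 150.31244468]
```

View pics/c.png

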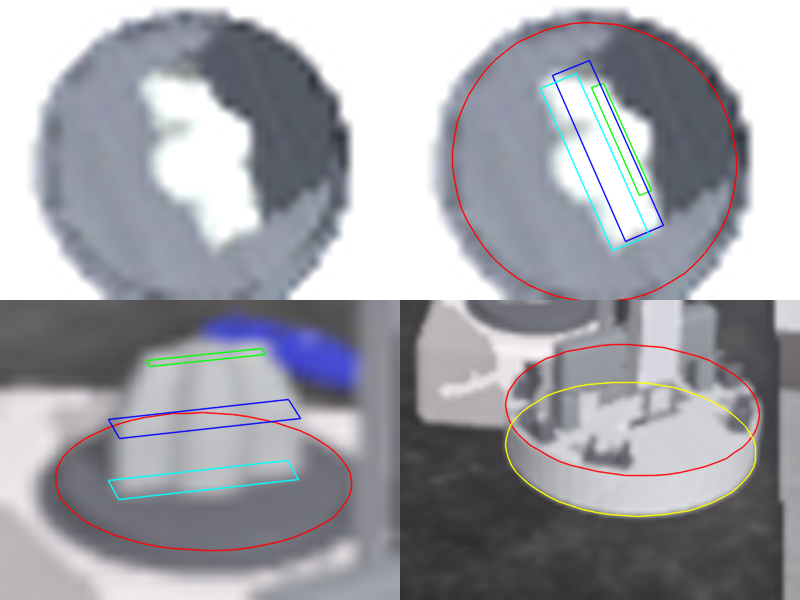

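The averaged view shows the keys matching the model at yaw ≈21° and centre (514,75), and the held disc matches the outline predicted from the robot pose. Moving over the shaft.

```bash
python3 -m jog '[[5,[0.1067,-0.29,0],0],[5,[0.1067,-0.29,0],0],[5,[0.1067,-0.29,0],0],[5,[0.1067,-0.29,0],0],[5,[0.1067,-0.29,0],0],[5,[0.1067,-0.29,0],0],[5,[0.1067,-0.29,0],0],[5,[0.1067,-0.29,0],0],[5,[0.1067,-0.29,0],0],[5,[0.1067,-0.29,0],0],[5,[0.1067,-0.29,0],0],[5,[0.1067,-0.29,0],0],[5,[0.1067,-0.29,0],0],[5,[0.1067,-0.29,0],0],[5,[0.1067,-0.29,0],0],[5,[0.1067,-0.29,0],0]]'
python3 -m jog '[[5,[0,0,0],0.02],[5,[0,0,0],0.02],[5,[0,0,0],0.02],[5,[0,0,0],0.02],[5,[0,0,0],0],[5,[0,0,0],0],[5,[0,0,0],0]]'
python3 - <<'E'
from m import *
s=read_state();p=np.array(s["eef_pos"]);y=s["eef_rot"][2];print(p,np.degrees(y),s["wrist_force"],s["moment"])
d=np.array([514.3,75])-p[:2];x=np.array([np.cos(y),np.sin(y)]);print("units",d@x/50,d@[x[1],-x[0]]/50)
ims={c:camera(c)[:,:,::-1] for c in("top","side")};z=p[2]-30.4
M=[(circ(p[0],p[1],55,z+20),(0,0,255)),(circ(p[0],p[1],55,z),(0,255,255)),(box(p[0],p[1],y,78,12,z+60),(0,255,0))]
o=[]
for c,x0,y0 in(("top",288,144),("side",208,98)):
    k=cv2.resize(ims[c][y0:y0+75,x0:x0+100],(400,300),interpolation=cv2.INTER_CUBIC);g=k.copy()
    for P,col in M:cv2.polylines(g,[np.round((proj(c,P)-[x0,y0]+.5)*4-.5).astype(int)],True,col,1,cv2.LINE_AA)
    o.append(np.hstack([k,g]))
cv2.imwrite("pics/h.png",np.vstack(o))
E
```

```text
clock: 7.9
eef_pos: [514.7, 73.7, 150.5]
eef_rot: [-3.142, 0.0, -2.523]
wrist_force: [-0.4, -0.4, -3.2]
finger_gap: 11.8
finger_force: 40.0
clock: 8.6
eef_pos: [514.4, 74.7, 150.4]
eef_rot: [3.142, -0.0, -2.773]
wrist_force: [0.0, -0.5, -3.0]
finger_gap: 11.7
finger_force: 40.0
[514.41814236  74.71021714 150.44282175] -158.87829818849661 [ 0.01026847 -0.53909746 -3.01920645] [0.02530203 0.03394524 0.00378204]
units 0.00011563832054334922 0.006257740573280374
```

View pics/h.png

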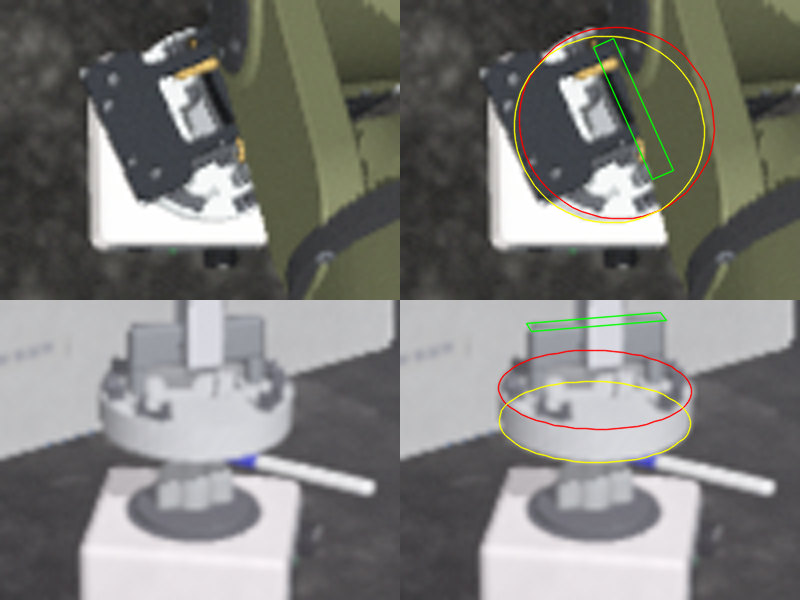

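The disc hovers centred over the shaft: in the side view, disc centre column ≈196 and shaft ≈195. Lowering in checked stages.

```bash
python3 -m jog '[[5,[0,0,0.1],0],[5,[0,0,0.1],0],[5,[0,0,0.1],0],[5,[0,0,0.1],0],[5,[0,0,0.06],0],[5,[0,0,0.06],0],[5,[0,0,0.06],0],[5,[0,0,0],0]]'
```

```text
clock: 9.5
eef_pos: [514.2, 74.9, 121.1]
eef_rot: [3.141, -0.0, -2.774]
wrist_force: [-0.1, -0.1, -2.5]
finger_gap: 11.6
finger_force: 40.0
```

```bash
python3 -m jog '[[5,[0,0,0.05],0],[5,[0,0,0.05],0],[5,[0,0,0.05],0],[5,[0,0,0.05],0],[5,[0,0,0.05],0],[5,[0,0,0],0]]'; python3 -c "
from cell import *;s=read_state();print(s['wrist_force'],s['moment'])"
```

```text
clock: 10.1
eef_pos: [514.2, 74.9, 108.6]
eef_rot: [3.141, -0.001, -2.774]
wrist_force: [-0.3, -0.5, -3.2]
finger_gap: 11.8
finger_force: 40.0
[-0.27074355 -0.48090274 -3.18391472] [0.06079486 0.00908311 0.06256714]
```

```bash
python3 -m jog '[[5,[0,0,0.05],0],[5,[0,0,0.05],0],[5,[0,0,0.05],0],[5,[0,0,0.04],0],[5,[0,0,0.03],0],[5,[0,0,0.02],0],[5,[0,0,0],0],[5,[0,0,0],0]]'
```

```text
clock: 10.9
eef_pos: [514.7, 74.6, 97.0]
eef_rot: [-3.141, 0.001, -2.774]
wrist_force: [3.5, -3.7, -3.3]
finger_gap: 12.0
finger_force: 39.8
```

```bash
python3 -m jog '[[5,[0,0,0.02],0],[5,[0,0,0.01],0],[5,[0,0,0],0],[5,[0,0,0],0]]'; python3 -c "
from cell import *;s=read_state();print(s['wrist_force'],s['moment'])"
```

```text
clock: 11.3
eef_pos: [514.9, 74.7, 96.7]
eef_rot: [-3.141, 0.001, -2.774]
wrist_force: [-1.8, -4.9, 10.2]
finger_gap: 11.4
finger_force: 40.2
[-1.84306876 -4.94040133 10.23241078] [-0.84225492  0.29462678  0.00103002]
```

Contact at the expected height (underside ≈66). Release and retreat.

```bash
python3 -m jog '[[36,[0,0,0],0],[36,[0,0,0],0],[36,[0,0,0],0],[36,[0,0,0],0],[36,[0,0,0],0],[36,[0,0,0],0]]'
python3 -m jog '[[36,[0,0,-0.1],0],[36,[0,0,-0.1],0],[36,[0,0,-0.2],0],[36,[0,0,-0.3],0],[36,[0,0,-0.3],0],[36,[0,0,-0.3],0],[36,[0,0,-0.3],0],[36,[0,0,-0.3],0],[36,[0,0,-0.3],0],[36,[0,-0.3,0],0],[36,[0,-0.3,0],0],[36,[0,-0.3,0],0],[36,[0,-0.3,0],0],[36,[0,-0.3,0],0],[36,[0,-0.3,0],0],[36,[0,-0.3,0],0],[36,[0,-0.3,0],0],[36,[0,-0.3,0],0],[36,[0,-0.3,0],0]]'
python3 - <<'E'
from m import *
z=66;y=np.radians(21);px,py=514.7,74.8
M=[(circ(px,py,55,z+20),(0,0,255)),(circ(px,py,55,z),(0,255,255)),(box(px,py,y,78,12,z+60),(0,255,0))]
o=[]
for c,x0,y0 in(("top",288,144),("side",208,98)):
    k=cv2.resize(camera(c)[y0:y0+75,x0:x0+100,::-1],(400,300),interpolation=cv2.INTER_CUBIC);g=k.copy()
    for P,col in M:cv2.polylines(g,[np.round((proj(c,P)-[x0,y0]+.5)*4-.5).astype(int)],True,col,1,cv2.LINE_AA)
    o.append(np.hstack([k,g]))
    for r in regions_of(c,"plain_disc")[:1]:print(r["conf"],r["rect"])
cv2.imwrite("pics/f.png",np.vstack(o))
E
```

```text
clock: 11.9
eef_pos: [514.3, 74.9, 95.4]
eef_rot: [3.141, -0.0, -2.774]
wrist_force: [-0.2, 0.2, -0.8]
finger_gap: 36.2
finger_force: 0.0
clock: 13.8
eef_pos: [568.6, -66.3, 205.4]
eef_rot: [3.142, -0.0, -2.774]
wrist_force: [-0.4, -0.1, 0.8]
finger_gap: 35.8
finger_force: 0.0
0.63 [185.9, 189.3, 34.9, 29.4]
0.73 [235.6, 278.1, 46.4, 58.8]
```

View pics/f.png

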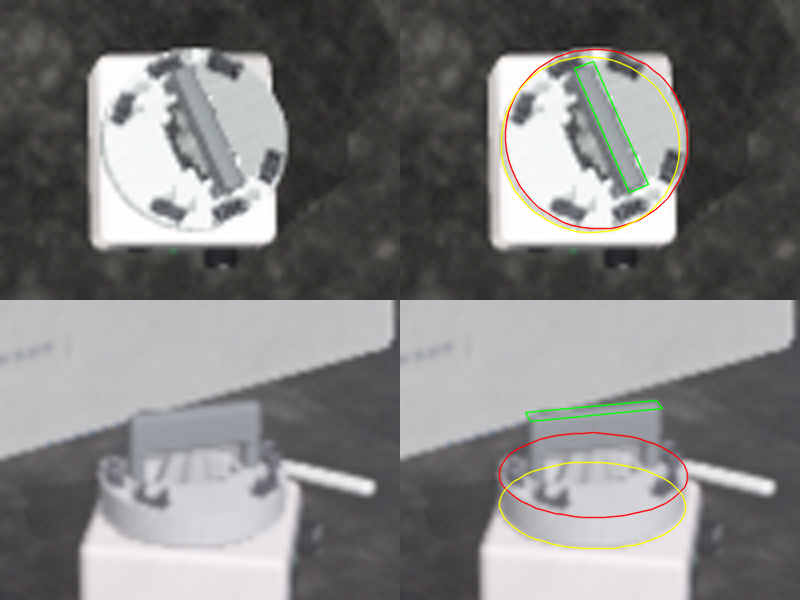

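The disc sits on the flange with its outline matching the model at z=66, level and yaw ≈21° in both views. The shaft shows inside its bore at (190,145), and the plain disc has not moved. Handing in.

```bash
python3 -c "
from cell import *;print(sign_off())"
```

```text
the job is handed in; nothing more can be done
None
```

I fitted the keyed disc on the shaft, flat on the flange with its keyways lined up, and let go of it; the plain disc was not moved. I handed the job in at about 14 s, but `sign_off()` did not say whether it passed.

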